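# Open a touch-latch bench cupboard with one finger

## Robot

A 7-joint arm with a two-finger parallel gripper is mounted at the origin on a cart in front of the work surface, level with it; the furniture and walls round the work are solid. World frame = base frame: x ahead of the robot, y to its left, z up, the work surface at z = 0. Lengths are in m, angles in rad, forces in N, time in s.
With the tool pointing down it reaches from about 0.425 to 0.925 m from the base axis. Payload 6.8 kg.
Tool frame: the origin (TCP) lies on the centre line of the jaws, within the pads' length; the fingertips stand bot.tip_reach ahead of it and the grasp point (between the pads) lies 3 mm ahead of it (bot.tip_reach is the distance from the TCP to the fingertips, in m); z points along the fingers, y is the line along which they close (so a half turn about z gives the same grasp; the last joint's range is limited). The gripper opens to 85 mm and grips with 20 to 120 N. Pads are 22 mm wide; open, the fingers measure 114 mm over their backs; the gripper's body (76 mm by 85 mm) begins 54 mm behind the grasp point. The pads swing forward as they close: fully open they stand 13 mm farther back than shut.
Start: joints at [-1.324, 0.477, 0.022, 1.555, -0.011, 1.109, -0.083], TCP at [0.234, 0.633, 0.253] pointing down, gripper open.
Joint ranges: [-2.96, 2.96], [-0.34, 2.1], [-1.41, 1.46], [0.24, 2.44], [-1.37, 4.51], [0.17, 1.92], [-2.96, 2.96]. Speed limits (rad/s): [2.39, 2.39, 3.14, 3.14, 3.14, 3.14, 3.14].

## Interface

Orientations are given as a unit quaternion [w, x, y, z].
In Python, from station import bot gives the robot as it stands.
- The arm moves only by the tool jog_arm, never from a script. Its argument "deltas" is a list of rows, each a list of 7 numbers: the shift along the world's x, y, z in m, then the turn, a rotation vector about the world's x, y, z in rad, then the opening, from 0 (shut) to 1 (fully open). In form: [[x, y, z, rx, ry, rz, grip], ...]. A call has 1 to 10 rows; each row shifts and turns the commanded pose from where the row before left it; what a row does not reach is not made up. A row lasts 1/10 s, in which the tool goes at most 50 mm and 8.59 degrees, less where a joint would pass 70% of its speed; a pose out of reach is approached as far as the arm can. A call with a gripper value outside its range is refused whole. The fingers move at their own pace and stop on an object; "newtons" is the grip in N (left out, the last holds). Time passes only in rows, so rows that do not move let the fingers close. It gives the time, the measured TCP pose, the force, the opening and the grip force at its end, in the units of the state.
- bot.get_obs(): the state, without advancing time (a new reading comes with each control period).
- bot.read_camera(name): name is "scene" or "top" or "wrist"; returns a dict with "img" (400x640x3 uint8, red, green, blue), "K" (3x3 intrinsics, pixels), "eye" and "attitude" of the camera in the world. Camera axes: x right, y down, z forward; pixel columns grow to the right and rows downward; lengths in m; the calibration is good to about 2 mm. A picture is of the moment at which its call begins. There is no depth.
- bot.hand_in(): hands the job in; it is judged then, once.
The state is a dict: "t": time; "q": joint angles; "joint_vel": joint speeds; "joint_torque": joint torques, N m; "eef_pos": TCP position; "tool_rot": TCP orientation; "contact_force": force on the tool from outside, world axes, zero at the start; "torque": the same for the moment, N m; "gripper_width": opening from 0.0 (shut) to 1.0 (fully open); "grasp_force": force on a finger pad.
Only numpy, scipy, OpenCV 4.12 (cv2) and the standard library are available. Lean on these libraries where they do the work, as an engineer would, in place of code of your own. Each camera call takes 0.05 s, during which the arm holds its last target. There are 200 camera calls.

## Task

Open the small grey cupboard on the bench, which has a blue touch-latch door without a handle: push the door in at the yellow dot beside its free edge until the catch lets go, take the finger away and let the spring set the door ajar. Then put the fingertips behind the free edge and push the door wide open, at least square to the cupboard's front, and leave it standing so. Only push, do not pinch the door, and leave the jars, the box and the tape roll that stand around the cupboard where they are.

Things in the scene. Friction and masses are not known exactly. Their poses are not given: they have to be found in the camera images.
- cupboard: Grey steel cupboard fixed to the bench, 160 deep (x) x 220 wide (y) x 220 mm high, open at the front behind its door, panels 10 mm. Origin: centre of its underside on the bench. Its x axis points from front to back, y to its left seen from the front (the hinge side), z up; the front rim is at x = -80 mm, the flat top at z = 220 mm and bare.
- door (a joint): Door angle, rad, about the upright hinge at the left (+y) end of the cupboard's front: 0 latched shut (liner 9 mm clear of the front rim), negative pressed in (stop at -0.045), positive open (free edge swings out towards the robot, stop at 1.9); 1.57 is square to the front. When the catch lets go a spring pin sets it to about 0.43 in about 0.8 s (edge 90 mm out); there it stays.
- door_hinge (a point): Point on the hinge axis at the height of the door's top edge (218 mm). Its axes are the cupboard's at joint 0 and turn with the door, about -z as it opens. In this frame the door spans y = -2 to -216 mm, the front panel x = -11 to 0, the liner x = 0 to +5, z = 0 (top edge) to -210 mm.
- press_mark (a point): Centre of the yellow dot, 22 mm across, on the outer face, 26 mm from the free edge, 22 mm below the door's top edge. Moves with the door; x axis points into the door, z up. The catch lets go when the door is pressed to about -0.02 rad (4 mm at the dot; go on to 7 mm to be sure; hard stop at 8.5 mm) and then freed; about 3 to 6 N at the dot until the stop.
- door_edge (a point): Top corner of the door's free edge, at the back of the front panel; 216 mm from the hinge axis. It moves with the door.
- door_front: Blue front panel of the door, 11 thick x 214 wide x 210 mm high. Origin on the hinge axis at bench height, x axis through the door from outside to inside, y towards the hinge, z up. Once ajar the door turns with slight friction (about 1 N at the edge), stays where it is left and does not latch again. While latched it cannot be pulled open.
- door_liner: White inner liner on the back of the door, 5 thick x 200 x 200 mm, set in 7 mm from the free edge and 5 mm from the top. Same frame as door_front.
- jar_flux: White jar with red cap and red label, 68 across x 115 mm high, loose, standing to the right of the cupboard. Origin at the centre of its underside. Leave alone.
- jar_gel: White jar with green cap, 48 across x 130 mm high, loose, standing to the right. Origin at the centre of its underside. Leave alone.
- box_lenses: White carton with blue stripe, 60 x 130 x 36 mm, loose, lying left of the cupboard. Origin at the centre of its underside. Leave alone.
- tape_black: Roll of black tape lying flat, 62 across x 19 mm high, loose, to the right. Origin at the centre of its underside. Leave alone.

How it is judged:
On the way, in this order (a step that is already met when the one before it is completed fails the run):
1. the door is pressed in against its catch (value of joint door below -0.012 rad), for 0.02 s.
2. the spring has set the door ajar and the robot does not touch it (value of joint door between 0.2 and 0.8 rad and contact force between each of the fingers, the arm and door_front below 0.3 N and contact force between the fingers and door_liner below 0.3 N), for 0.2 s.
At the end, for the whole second after the job is handed in: The door stands open at 1.4 rad or more (square to the front is 1.57) and still, and the jars, the box and the tape roll stand within 25 mm of where they were (value of joint door above 1.4 rad and velocity of joint door between -0.03 and 0.03 rad/s and distance of each of jar_flux, jar_gel, box_lenses, tape_black from where it was at the start of the episode below 0.025 m); the robot touches nothing.
It fails at once if jar_flux is pushed away, tipped, lifted or carried (more than 25 mm, or tilted more than 0.4 rad) (distance of jar_flux from where it was at the start of the episode above 0.025 m or angle between jar_flux's own z axis and vertical above 0.4 rad).
It fails at once if jar_gel is pushed away, tipped, lifted or carried (more than 25 mm, or tilted more than 0.4 rad) (distance of jar_gel from where it was at the start of the episode above 0.025 m or angle between jar_gel's own z axis and vertical above 0.4 rad).
It fails at once if box_lenses is pushed away, tipped, lifted or carried (more than 25 mm, or tilted more than 0.4 rad) (distance of box_lenses from where it was at the start of the episode above 0.025 m or angle between box_lenses's own z axis and vertical above 0.4 rad).
It fails at once if tape_black is pushed away, tipped, lifted or carried (more than 25 mm, or tilted more than 0.4 rad) (distance of tape_black from where it was at the start of the episode above 0.025 m or angle between tape_black's own z axis and vertical above 0.4 rad).
It fails at once if the door is pinched between the fingers (more than 8 N on its front and on its back at once) (contact force between the fingers and door_front above 8 N and contact force between the fingers and door_liner above 8 N).
It also fails if it takes over 51 s, if anything falls off the work surface, if the arm or the gripper's body presses on something with over 40 N, if the wrist force passes 120 N, or if a joint passes its speed limit or range.

## Working session

There is one attempt and no reset: what is moved stays moved. The work goes in short steps, Python scripts to look and compute and a tool call to move; the robot and the scene stay as the last step left them, time stands still between calls to the robot, and variables do not carry over. Pictures are saved under pics/ and viewed, at most 10 in all, crops included, and the job is handed in when it is done.

Besides the shell and the picture viewer there is one more tool, called after "Call:" as name([rows], argument=value, ...), one row to a line, values as JSON. jog_arm: Moves the arm, as the interface text tells. Its arguments: {"type":"object","properties":{"deltas":{"type":"array"},"newtons":{"type":"number"}},"required":["deltas"]}

```bash
mkdir -p pics; cat > h.py <<'E'
import numpy as np, cv2
from station import bot
from scipy.spatial.transform import Rotation as R
def rot(c):
    a=np.array(c["attitude"],float)
    return a if a.shape==(3,3) else R.from_quat(a[[1,2,3,0]]).as_matrix()
def plane(c,uv,z):
    d=rot(c)@np.linalg.inv(c["K"])@np.array([uv[0],uv[1],1.]); e=np.array(c["eye"]); return e+d*(z-e[2])/d[2]
def proj(c,p):
    q=np.array(c["K"])@rot(c).T@(np.array(p)-c["eye"]); return q[:2]/q[2]
def save(c,n): cv2.imwrite("pics/"+n,c["img"][:,:,::-1])
E
python3 - <<'E'
from h import *
import pickle
print(bot.get_obs(), bot.tip_reach)
cs={n:bot.read_camera(n) for n in("scene","top")}
pickle.dump(cs,open("c0.pkl","wb"))
for n,c in cs.items(): save(c,n+"0.png"); print(n,c["K"],c["eye"],c["attitude"])
E
```

```text
{'t': 0.0, 'q': array([-1.32413389,  0.47780405,  0.02233084,  1.55648899, -0.0114634 ,
        1.10928615, -0.08314574]), 'joint_vel': array([ 0.00100207,  0.0003807 , -0.00155162,  0.00078473,  0.00106013,
        0.00157378, -0.000548  ]), 'joint_torque': array([ 6.01403517e-04, -5.96453762e+01,  1.60857640e+00, -2.81193280e+01,
        1.25494946e-02,  9.35210672e-03,  1.87404157e-05]), 'eef_pos': array([0.23429298, 0.63242874, 0.25230702]), 'tool_rot': array([-8.08838727e-05,  1.76452562e-01,  9.84308707e-01, -9.25688689e-04]), 'contact_force': array([-0.56882805, -0.08074552,  0.12566047]), 'torque': array([ 0.0367299 , -0.00762115, -0.02397142]), 'grasp_force': 0.0, 'gripper_width': 0.9957013676131694} 0.022
scene [[387.97677382   0.         319.57496778]
 [  0.         387.97677382 197.81752783]
 [  0.           0.           1.        ]] [-0.1292922  -0.48495226  1.03445844] [-0.36938084  0.83244875 -0.37970775  0.16250816]
top [[438.05822562   0.         316.50784898]
 [  0.         438.05822562 194.59859436]
 [  0.           0.           1.        ]] [0.48294109 0.13278122 1.36255649] [-0.02948368  0.71215557 -0.70087393  0.02721941]
```

View pics/scene0.png

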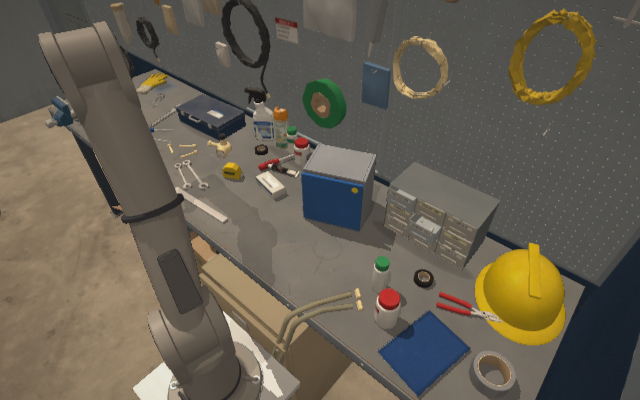

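View pics/top0.png

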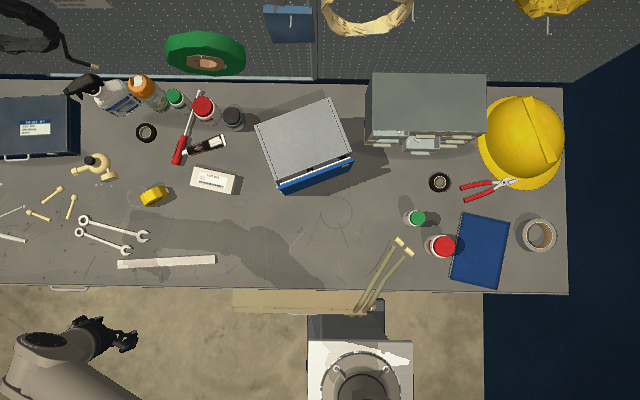

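The scene view shows the door at about (302–372, 170–226), with the dot at (354,190) and the free edge on the right. In the top view the cupboard top spans about (255–352, 98–183). The hinge is at about (280,190) and the free edge at about (352,160).

```bash
python3 - <<'E'
from h import *
import pickle
cs=pickle.load(open("c0.pkl","rb"))
def quad(m):
    k,_=cv2.findContours(m.astype(np.uint8),0,2); k=max(k,key=cv2.contourArea); h=cv2.convexHull(k)
    for e in np.arange(1,15,.5):
        p=cv2.approxPolyDP(h,e,True)
        if len(p)<=4: break
    return p[:,0],cv2.contourArea(k)
for n,roi in(("scene",(290,140,390,235)),("top",(245,90,362,200))):
    c=cs[n];hsv=cv2.cvtColor(c["img"],cv2.COLOR_RGB2HSV);H,S,V=cv2.split(hsv)
    box=np.zeros(H.shape,bool);x0,y0,x1,y1=roi;box[y0:y1,x0:x1]=1
    blue=box&(H>100)&(H<125)&(S>140)&(V>40)
    q,a=quad(blue);print(n,"blue",a)
    for p in q: print(p,plane(c,p,.218).round(4))
    grey=box&(S<60)&(V>(120))
    q,a=quad(grey);print(n,"grey",a)
    for p in q: print(p,plane(c,p,.22).round(4))
    ye=box&(H>18)&(H<35)&(S>120)&(V>120)
    ys,xs=np.nonzero(ye)
    if len(xs): print("dot",len(xs),xs.mean(),ys.mean(),plane(c,(xs.mean(),ys.mean()),.196).round(4))
    cv2.imwrite(f"pics/crop_{n}.png",cv2.resize(c["img"][y0:y1,x0:x1,::-1],None,fx=5,fy=5,interpolation=cv2.INTER_NEAREST))
c=cs["top"];hsv=cv2.cvtColor(c["img"],cv2.COLOR_RGB2HSV);H,S,V=cv2.split(hsv)
for nm,m,z in(("red",((H<8)|(H>172))&(S>150)&(V>100),.115),("green",(H>50)&(H<85)&(S>100)&(V>60),.13)):
    n,l,st,ce=cv2.connectedComponentsWithStats(m.astype(np.uint8))
    for i in range(1,n):
        if st[i,4]>60: print(nm,ce[i],st[i,4],plane(c,ce[i],z).round(3))
E
```

```text
scene blue 2521.0
[302 173] [0.5925 0.2365 0.218 ]
[362 185] [0.6734 0.0466 0.218 ]
[358 229] [ 0.5099 -0.0606  0.218 ]
[306 217] [0.4484 0.0853 0.218 ]
scene grey 1665.5
[311 140] [0.7556 0.3433 0.22  ]
[375 154] [0.8374 0.1113 0.22  ]
[365 181] [0.694  0.0499 0.22  ]
[303 168] [0.6128 0.2507 0.22  ]
dot 21 354.42857142857144 189.9047619047619 [0.6591 0.0649 0.196 ]
top blue 760.5
[354 160] [0.668  0.0398 0.218 ]
[347 171] [0.6385 0.0579 0.218 ]
[284 194] [0.5751 0.2224 0.218 ]
[278 186] [0.596  0.2387 0.218 ]
top grey 7588.0
[361  91] [0.8538 0.023  0.22  ]
[361 199] [0.5651 0.0207 0.22  ]
[245 199] [0.5602 0.324  0.22  ]
[245 132] [0.738  0.3292 0.22  ]
dot 5 345.0 165.0 [0.6576 0.062  0.196 ]
red [201.32659933 105.46464646] 297 [0.838 0.477 0.115]
red [178.5326087  150.06521739] 184 [0.706 0.537 0.115]
red [475.32539683 184.42063492] 126 [ 0.62  -0.316  0.115]
red [478.73282443 194.96946565] 131 [ 0.589 -0.325  0.115]
red [444.03216374 246.2251462 ] 342 [ 0.442 -0.225  0.115]
green [205.54215775  49.91885766] 2206 [0.998 0.466 0.13 ]
green [172.60122699  95.20245399] 163 [0.862 0.556 0.13 ]
green [417.37356322 217.68390805] 174 [ 0.521 -0.147  0.13 ]
```

View pics/crop_top.png

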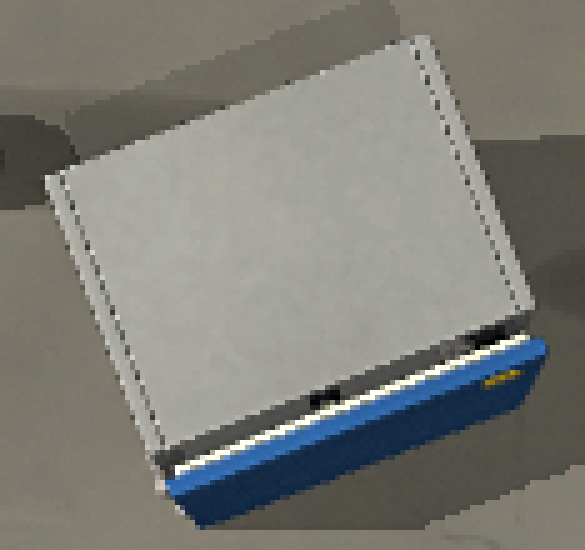

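The crop shows the cupboard's top-plane corners at about (351.5,152), (275,180), (254.5,125.5) and (330,97.5). The door's outer top edge runs from about (278,188) to (354,159).

```bash
python3 - <<'E'
from h import *
import pickle
cs=pickle.load(open("c0.pkl","rb"));c=cs["top"]
P=[plane(c,p,.22)[:2] for p in((351.3,152),(274.8,180),(254.2,125.3),(330,97.2))]
print(np.round(P,4),[np.linalg.norm(P[i]-P[i-1]).round(4) for i in range(4)])
for a,b in((0,1),(3,2)): d=P[b]-P[a]; print("yaw y",np.degrees(np.arctan2(-d[0],d[1])))
for a,b in((0,3),(1,2)): d=P[b]-P[a]; print("yaw x",np.degrees(np.arctan2(d[1],d[0])))
# triangulate dot
s=cs["scene"]
def ray(c,uv):
    d=rot(c)@np.linalg.inv(c["K"])@np.array([*uv,1.]);return d/np.linalg.norm(d)
A=0;B=0
for cc,uv in((s,(354.43,189.9)),(c,(345.,165.))):
    d=ray(cc,uv);M=np.eye(3)-np.outer(d,d);A=A+M;B=B+M@cc["eye"]
print("dot",np.linalg.solve(A,B))
# Build model from cupboard centre, compare projections
for yaw in np.radians([20,21,22,23]):
    x=np.array([np.cos(yaw),np.sin(yaw)]);y=np.array([-x[1],x[0]])
    o=np.mean(P,0)
    dot=np.array([.6585,.0645])
    hinge=dot+y*.190+x*.011
    print(np.degrees(yaw),"centre",o,"from dot: hinge",hinge,"hinge in cupb",((hinge-o)@x).round(4),((hinge-o)@y).round(4))
    for nm,p in(("outTL",hinge-x*.011-y*.002),("outTR",hinge-x*.011-y*.216)):
        print(nm,p.round(4),[proj(k,[*p,.218]).round(1) for k in(s,c)])
E
```

```text
[[0.6889 0.0473]
 [0.6114 0.2472]
 [0.7564 0.3053]
 [0.8356 0.1054]] [np.float64(0.1578), np.float64(0.2144), np.float64(0.1562), np.float64(0.215)]
yaw y 21.166490680463546
yaw y 21.605567166551232
yaw x 21.622276759566887
yaw x 21.83090020876841
dot [0.6567974  0.06265067 0.19894889]
20.0 centre [0.72309099 0.17631413] from dot: hinge [0.60385279 0.24680382] hinge in cupb -0.0879 0.107
outTL [0.5942 0.2412] [array([301.3, 172.2]), array([277. , 186.7])]
outTR [0.6674 0.0401] [array([362.5, 186.8]), array([353.9, 160.2])]
21.0 centre [0.72309099 0.17631413] from dot: hinge [0.60067947 0.24582233] hinge in cupb -0.0894 0.1088
outTL [0.5911 0.24  ] [array([301. , 172.8]), array([277.4, 187.8])]
outTR [0.6678 0.0402] [array([362.5, 186.7]), array([353.8, 160.1])]
22.0 centre [0.72309099 0.17631413] from dot: hinge [0.59752377 0.2447856 ] hinge in cupb -0.0908 0.1105
outTL [0.5881 0.2388] [array([300.6, 173.4]), array([277.9, 189. ])]
outTR [0.6682 0.0404] [array([362.6, 186.6]), array([353.8, 159.9])]
23.0 centre [0.72309099 0.17631413] from dot: hinge [0.59438664 0.24369396] hinge in cupb -0.0921 0.1123
outTL [0.585  0.2376] [array([300.2, 173.9]), array([278.3, 190.1])]
outTR [0.6687 0.0406] [array([362.6, 186.5]), array([353.7, 159.8])]
```

Call:
jog_arm([
  [0.019,-0.029,0.006,0,0,-0.042,0],
  [0.019,-0.029,0.006,0,0,-0.042,0],
  [0.019,-0.029,0.006,0,0,-0.042,0],
  [0.019,-0.029,0.006,0,0,-0.042,0],
  [0.019,-0.029,0.006,0,0,-0.042,0],
  [0.019,-0.029,0.006,0,0,-0.042,0],
  [0.019,-0.029,0.006,0,0,-0.042,0],
  [0.019,-0.029,0.006,0,0,-0.042,0],
  [0.019,-0.029,0.006,0,0,-0.042,0],
  [0.019,-0.029,0.006,0,0,-0.042,0],
])

```text
t: 1.1
eef_pos: [0.4249, 0.3415, 0.3133]
tool_rot: [-0.0, 0.379, 0.926, -0.0]
contact_force: [0.2, 0.5, -0.5]
gripper_width: -0.002
grasp_force: 0.0
```

Call:
jog_arm([
  [0.019,-0.029,0,0,0,-0.042,0],
  [0.019,-0.029,0,0,0,-0.042,0],
  [0.019,-0.029,0,0,0,-0.042,0],
  [0.019,-0.029,0,0,0,-0.042,0],
  [0.019,-0.029,0,0,0,-0.042,0],
  [0.019,-0.029,0,0,0,-0.042,0],
  [0.019,-0.029,0,0,0,-0.042,0],
  [0.019,-0.029,0,0,0,-0.042,0],
  [0.016,-0.027,0,0,0,-0.042,0],
  [0,0,0,0,0,-0.042,0],
])

```text
t: 2.1
eef_pos: [0.5939, 0.0783, 0.3131]
tool_rot: [0.001, 0.566, 0.824, -0.001]
contact_force: [-0.6, -0.1, -0.2]
gripper_width: 0.002
grasp_force: 0.0
```

Call:
jog_arm([
  [0.011,-0.015,0,0,0,0,0],
  [0.011,-0.015,0,0,0,0,0],
  [0,0,-0.03,0,0,0,0],
  [0,0,-0.03,0,0,0,0],
  [0,0,-0.03,0,0,0,0],
  [0,0,-0.023,0,0,0,0],
  [0,0,0,0,0,0,0],
])

```text
t: 2.8
eef_pos: [0.6119, 0.054, 0.1967]
tool_rot: [-0.002, 0.562, 0.827, -0.003]
contact_force: [0.4, 0.2, -0.7]
gripper_width: -0.003
grasp_force: 0.0
```

```bash
python3 - <<'E'
from h import *
c=bot.read_camera("scene");o=bot.get_obs();print(o["eef_pos"],o["contact_force"])
cv2.imwrite("pics/s1.png",cv2.resize(c["img"][120:260,270:430,::-1],None,fx=4,fy=4))
w=bot.read_camera("wrist");save(w,"w1.png")
E
```

```text
[0.61336113 0.05391341 0.19889733] [ 0.3770788  -0.67646526  0.15769402]
```

View pics/s1.png

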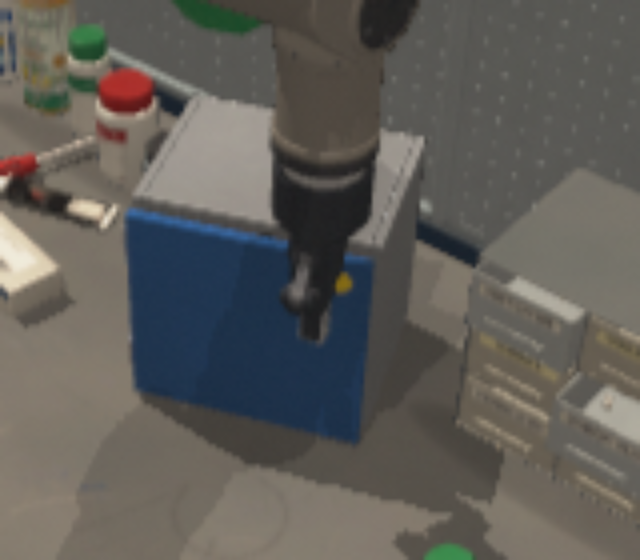

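The closed fingers stand just in front of the dot, with nothing else near. I'll approach along the door normal.

Call:
jog_arm([
  [0.003,-0.006,0,0,0,0,0],
  [0.0065,0.0025,0,0,0,0,0],
  [0.0065,0.0025,0,0,0,0,0],
  [0.0055,0.0025,0,0,0,0,0],
  [0.0018,0.0007,0,0,0,0,0],
  [0.0018,0.0007,0,0,0,0,0],
  [0,0,0,0,0,0,0],
])

```text
t: 3.6
eef_pos: [0.6397, 0.0571, 0.2002]
tool_rot: [-0.0, 0.562, 0.827, -0.0]
contact_force: [0.4, -1.0, -0.3]
gripper_width: 0.002
grasp_force: 0.0
```

Call:
jog_arm([
  [0.0018,0.0007,0,0,0,0,0],
  [0.0018,0.0007,0,0,0,0,0],
  [0,0,0,0,0,0,0],
])

```text
t: 3.9
eef_pos: [0.6431, 0.0581, 0.2003]
tool_rot: [-0.0, 0.563, 0.827, -0.0]
contact_force: [-1.1, -0.3, 0.8]
gripper_width: -0.0
grasp_force: 0.7
```

Call:
jog_arm([
  [0.0018,0.0007,0,0,0,0,0],
  [0.0018,0.0007,0,0,0,0,0],
  [0,0,0,0,0,0,0],
])

```text
t: 4.2
eef_pos: [0.6465, 0.0594, 0.2002]
tool_rot: [-0.0, 0.563, 0.827, -0.0]
contact_force: [-4.5, -2.3, 2.5]
gripper_width: 0.002
grasp_force: 2.1
```

Call:
jog_arm([
  [0.0018,0.0007,0,0,0,0,0],
  [0,0,0,0,0,0,0],
])

```text
t: 4.4
eef_pos: [0.6483, 0.0601, 0.2002]
tool_rot: [-0.0, 0.563, 0.827, -0.0]
contact_force: [-4.2, -2.0, 2.7]
gripper_width: 0.001
grasp_force: 2.3
```

Call:
jog_arm([
  [0.0018,0.0007,0,0,0,0,0],
  [0,0,0,0,0,0,0],
])

```text
t: 4.6
eef_pos: [0.6501, 0.0607, 0.2002]
tool_rot: [-0.0, 0.563, 0.827, -0.0]
contact_force: [-4.0, -0.9, 2.6]
gripper_width: 0.0
grasp_force: 2.3
```

Call:
jog_arm([
  [0.001,0.0004,0,0,0,0,0],
  [0,0,0,0,0,0,0],
])

```text
t: 4.8
eef_pos: [0.6512, 0.0612, 0.2003]
tool_rot: [-0.0, 0.563, 0.827, -0.0]
contact_force: [-4.5, -2.7, 2.2]
gripper_width: -0.0
grasp_force: 2.4
```

Call:
jog_arm([
  [-0.028,-0.011,0,0,0,0,0],
  [-0.028,-0.011,0,0,0,0,0],
  [-0.028,-0.011,0,0,0,0,0],
  [-0.028,-0.011,0,0,0,0,0],
  [-0.028,-0.011,0,0,0,0,0],
  [0,0,0.02,0,0,0,0],
  [0,0,0.02,0,0,0,0],
  [0,0,0.03,0,0,0,0],
  [0,0,0.03,0,0,0,0],
  [0,0,0,0,0,0,0],
])

```text
t: 5.8
eef_pos: [0.5146, 0.007, 0.3046]
tool_rot: [0.003, 0.562, 0.827, 0.004]
contact_force: [0.4, 0.5, -0.1]
gripper_width: 0.003
grasp_force: 0.0
```

```bash
python3 - <<'E'
from h import *
for n in("scene","top"):
    c=bot.read_camera(n)
    cv2.imwrite(f"pics/{n}2.png",cv2.resize(c["img"][80:270,220:450,::-1],None,fx=3,fy=3))
E
```

```text
(no output)
```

View pics/top2.png

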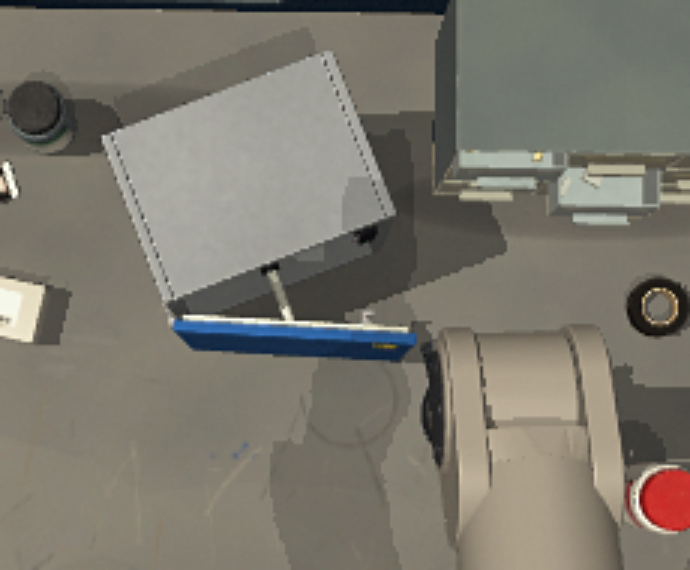

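The door stands ajar at about 0.43 rad, with its free edge at crop (413,335), which gives about (0.586, 0.03). There's a striker on the liner at about r = 0.177 m. I'll enter behind the edge at r ≈ 0.195 m and sweep the arc.

```bash
python3 - <<'E'
from h import *
P=[]
h=np.array([.599,.245])
for i in range(26):
    th=.43+i*.05; a=np.radians(21.5)-th
    x=np.array([np.cos(a),np.sin(a)]);y=np.array([-x[1],x[0]])
    P.append(h+.019*x-.195*y)
P=np.array(P);print(P[0],P[-1],th);print(np.diff(P,axis=0).round(4).tolist())
E
```

```text
[0.60729979 0.04925242] [0.41585567 0.17540004] 1.68
[[-0.0098, -0.0002], [-0.0098, 0.0003], [-0.0098, 0.0008], [-0.0097, 0.0013], [-0.0096, 0.0018], [-0.0095, 0.0023], [-0.0094, 0.0027], [-0.0093, 0.0032], [-0.0091, 0.0037], [-0.0089, 0.0041], [-0.0087, 0.0045], [-0.0084, 0.005], [-0.0082, 0.0054], [-0.0079, 0.0058], [-0.0076, 0.0062], [-0.0073, 0.0066], [-0.0069, 0.0069], [-0.0066, 0.0072], [-0.0062, 0.0076], [-0.0058, 0.0079], [-0.0054, 0.0081], [-0.005, 0.0084], [-0.0046, 0.0087], [-0.0042, 0.0089], [-0.0037, 0.0091]]
```

Call:
jog_arm([
  [0.03,0.008,0,0,0,0,0],
  [0.03,0.008,0,0,0,0,0],
  [0.03,0.009,0,0,0,0,0],
  [0.03,0.01,0,0,0,0,0],
  [0,0,0,0,0,0,0],
  [0,0,-0.025,0,0,0,0],
  [0,0,-0.025,0,0,0,0],
  [0,0,-0.025,0,0,0,0],
  [0,0,-0.025,0,0,0,0],
  [0,0,0,0,0,0,0],
])

```text
t: 6.9
eef_pos: [0.6281, 0.0413, 0.1958]
tool_rot: [-0.003, 0.563, 0.827, -0.003]
contact_force: [-0.6, -0.0, -0.0]
gripper_width: -0.003
grasp_force: 0.0
```

Call:
jog_arm([
  [-0.013,0.004,0,0,0,0,0],
  [-0.013,0.003,0,0,0,0,0],
  [-0.0098,0,0,0,0,0,0],
  [-0.0098,0.0003,0,0,0,0,0],
  [-0.0098,0.0008,0,0,0,0,0],
  [-0.0097,0.0013,0,0,0,0,0],
  [0,0,0,0,0,0,0],
])

```text
t: 7.6
eef_pos: [0.5648, 0.051, 0.2003]
tool_rot: [-0.001, 0.562, 0.827, -0.0]
contact_force: [1.2, 0.3, 0.3]
gripper_width: -0.001
grasp_force: 0.0
```

```bash
python3 - <<'E'
from h import *
o=bot.get_obs();print(o["eef_pos"],o["contact_force"])
c=bot.read_camera("top")
cv2.imwrite("pics/top3.png",cv2.resize(c["img"][80:270,220:450,::-1],None,fx=3,fy=3))
E
```

```text
[0.5648412  0.05101193 0.20033956] [1.21357368 0.29394937 0.29740899]
```

View pics/top3.png

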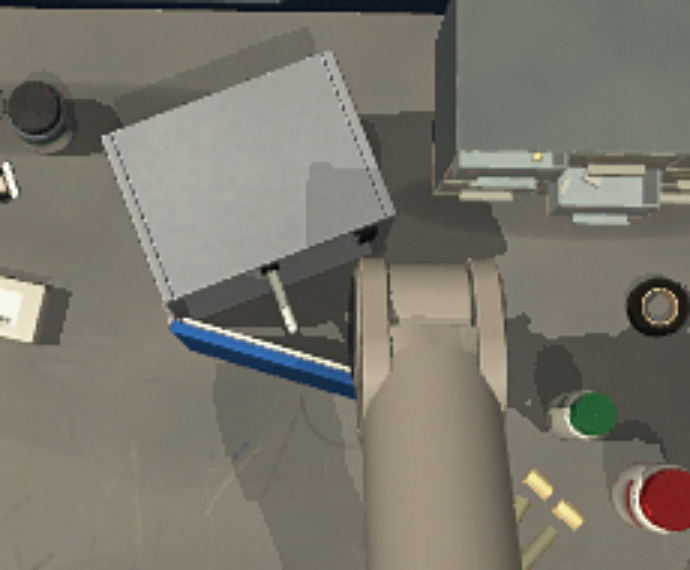

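The door is swinging out with the fingers behind it and has left the spring pin. I'll carry on along the arc.

Call:
jog_arm([
  [-0.0096,0.0018,0,0,0,0,0],
  [-0.0095,0.0023,0,0,0,0,0],
  [-0.0094,0.0027,0,0,0,0,0],
  [-0.0093,0.0032,0,0,0,0,0],
  [-0.0091,0.0037,0,0,0,0,0],
  [-0.0089,0.0041,0,0,0,0,0],
  [-0.0087,0.0045,0,0,0,0,0],
  [-0.0084,0.005,0,0,0,0,0],
  [-0.0082,0.0054,0,0,0,0,0],
  [-0.0079,0.0058,0,0,0,0,0],
])

```text
t: 8.65
eef_pos: [0.4766, 0.0898, 0.2003]
tool_rot: [0.0, 0.562, 0.827, 0.0]
contact_force: [0.4, -0.7, 0.3]
gripper_width: -0.002
grasp_force: 0.4
```

Call:
jog_arm([
  [-0.0076,0.0062,0,0,0,0,0],
  [-0.0073,0.0066,0,0,0,0,0],
  [-0.0069,0.0069,0,0,0,0,0],
  [-0.0066,0.0072,0,0,0,0,0],
  [-0.0062,0.0076,0,0,0,0,0],
  [-0.0058,0.0079,0,0,0,0,0],
  [-0.0054,0.0081,0,0,0,0,0],
  [-0.005,0.0084,0,0,0,0,0],
  [0,0,0,0,0,0,0],
])

```text
t: 9.55
eef_pos: [0.4256, 0.1497, 0.2002]
tool_rot: [-0.0, 0.562, 0.827, -0.0]
contact_force: [0.7, -0.3, -0.4]
gripper_width: 0.001
grasp_force: 0.0
```

Call:
jog_arm([
  [-0.002,0.005,0,0,0,0,0],
  [-0.002,0.005,0,0,0,0,0],
  [-0.002,0.005,0,0,0,0,0],
  [-0.001,0.004,0,0,0,0,0],
  [0,0.003,0,0,0,0,0],
  [0,0,0,0,0,0,0],
])

```text
t: 10.15
eef_pos: [0.4196, 0.1709, 0.2003]
tool_rot: [0.0, 0.562, 0.827, 0.0]
contact_force: [0.1, 1.2, -0.4]
gripper_width: 0.003
grasp_force: 0.0
```

Call:
jog_arm([
  [0.005,-0.012,0,0,0,0,0],
  [0.01,-0.02,0,0,0,0,0],
  [0.01,-0.02,0,0,0,0,0],
  [0.01,-0.03,0.01,0,0,0,0],
  [0.01,-0.03,0.03,0,0,0,0],
  [0.01,-0.03,0.03,0,0,0,0],
  [0,-0.02,0.03,0,0,0,0],
  [0,0,0,0,0,0,0],
  [0,0,0,0,0,0,0],
])

```text
t: 11.05
eef_pos: [0.4747, 0.0081, 0.3006]
tool_rot: [0.0, 0.563, 0.826, 0.001]
contact_force: [0.4, 1.0, -0.1]
gripper_width: 0.001
grasp_force: 0.0
```

```bash
python3 - <<'E'
from h import *
o=bot.get_obs();print(o["eef_pos"],o["contact_force"])
c=bot.read_camera("top");save(c,"top4.png")
E
```

```text
[0.47470746 0.00814346 0.30059406] [ 0.41268151  0.96851098 -0.08570505]
```

View pics/top4.png

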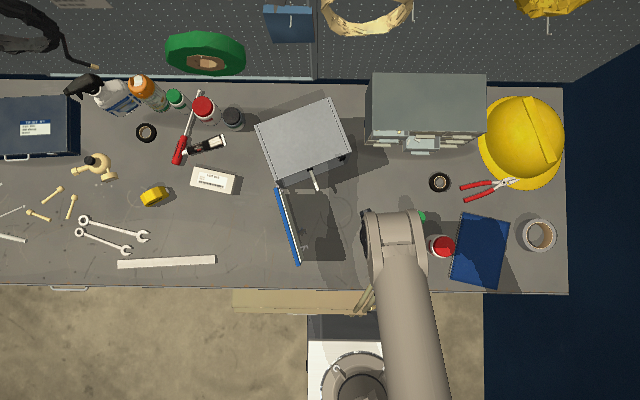

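The top view shows the door running from (277,188) to (300,264), about 1.65 rad open. The fingers are clear of it, and the jars, box and tape look undisturbed (the arm partly hides the green-capped jar).

```bash
python3 -c "
from station import bot
print(bot.hand_in())"
```

```text
the job is handed in; nothing more can be done
None
```

I pressed the door until its catch let go, let it spring ajar, then pushed it open to about 1.65 rad (measured from the top camera) and handed the job in; no verdict came back.

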